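Wind and set the bench timer without letting it spin

TASK

Wind up the mechanical timer on the lab bench: turn its knob clockwise all the way to its end stop, then turn it back until the knob's pointer stands at the small metal marker tab on the dial, and let go. The timer is light and stands loose on its rubber feet, and its push-fit knob has worked loose up its shaft, so press the knob home and keep pressing firmly while you turn, but gently enough (total load on the bench under 40 N) not to damage it: its case must neither spin round nor wander from its spot, and the glassware around it stays undisturbed.

Things in the scene. Friction and masses are not known exactly. Their poses are not given: they have to be found in the camera images.
- timer: Free-standing wind-up timer, about 0.37 kg (varies): white square plastic case 92 x 92 mm, its flat top 40 mm above the bench, on four rubber feet at 28 mm either side of the centre in x and y; grey knob on the central axis. Origin: centre of the underside, on the bench; z up. Its -x side is its front, where the dial begins (9 ticks, 0.3 rad apart, clockwise).
- knob (a joint): Knob angle in rad: 0 = pointer to the case's front (-x of the timer), growing clockwise seen from above; rigid end stop at 2.4. It stays where it is left. Turning takes about 0.20 N m at any angle: unpressed, the feet resist less and the whole timer spins. With the knob home, 8 N of push is needed on the slipperiest bench; 12 to 20 N is comfortable.
- knob_axis (a point): On the winding shaft at the case's top, 40 mm above the bench; it turns with the knob but does not show how high the knob sits. x runs along the knob's grip bar, whose -x end is the pointer end (black line); z up. The grey knob is a disc 56 mm across, 9 mm thick, with an upright grip bar across it, 52 mm long, 14 mm wide, 33 mm tall above the disc.
- knob_home (a point): On the axis, 52 mm above the bench: where the disc's upper face is once the knob is pressed home (bar top then at 85 mm). At the start the knob has ridden 0 to 6 mm up its shaft, an amount not measured. It slides down with about 2.5 N and stays; only once home (rigid) does a stronger push reach the case. Push through a grip on the bar or with the fingertips on the disc.
- marker (a joint): Angle of the marker tab in rad, in the same sense and from the same zero as knob (the knob is at the marker when the two values are equal). Set before the start, between 0.9 and 1.6; it does not turn during the work.
- marker_tab (a point): Top of the marker tab, a small dark metal block 15 x 8 x 5 mm on the dial, 38.5 mm from the knob's axis and 45.5 mm above the bench, just below and beside the knob's disc. The point's -x points from the axis to the tab.
- timer_front (a point): Middle of the case's front top edge, 46 mm from the axis, 40 mm above the bench.
- timer_rear (a point): Middle of the case's rear top edge, 46 mm from the axis on the +x side, 40 mm above the bench.
- table: The black lab bench top, level, its surface at height 0. Origin at the middle of the top. The coefficient of friction between it and the feet varies, 0.48 to 0.72.
- flask: Bystander: conical glass flask, 84 mm across the foot, 122 mm tall. Origin: centre of its underside.
- beaker: Bystander: glass beaker, 72 mm across, 95 mm tall. Origin: centre of its underside.
- bottle: Bystander: amber glass jar with black cap, 60 mm across, 110 mm tall. Origin: centre of its underside.
Not all that is in view belongs to the job. What is shaped like the timer but green or purple is not meant.

How it is judged:
By the outcome, as a careful person would: the job done as asked, in the order asked, and still so for the second after the job is handed in, with the robot touching nothing.
It also fails if it takes over 64 s, if anything falls off the work surface, if the arm or the gripper's body presses on something with over 40 N, if the wrist force passes 120 N, or if a joint passes its speed limit or range.

ROBOT

A 7-joint arm with a two-finger parallel gripper is mounted at the origin on the work surface. World frame = base frame: x ahead of the robot, y to its left, z up, the work surface at z = 0. Lengths are in mm, angles in rad, forces in N, time in s.
With the tool pointing down it reaches from about 400 to 875 mm from the base axis. Payload 4.4 kg.
Tool frame: the origin (TCP) lies midway between the tips of the shut fingers; the grasp point (between the pads) lies behind it (ctrl.grip_point_offset is the x of the grasp point in the tool frame, in mm); x points along the fingers, z is the direction in which the jaws open and shut, and the axes are right-handed (so a half turn about x gives the same grasp; the last joint's range is limited). The gripper opens to 85 mm and grips with 20 to 120 N. Pads are 22 mm wide; open, the fingers measure 114 mm over their backs; the gripper's body (76 mm by 85 mm) begins 54 mm behind the grasp point. The pads swing forward as they close: fully open they stand 13 mm farther back than shut.
Start: joints at [1.173, 0.628, 0.038, 1.517, -0.027, 0.996, -0.02], TCP at [211.764, -614.552, 197.613] pointing down, gripper open.
Joint ranges: [-3.06, 3.06], [-0.37, 2.12], [-1.25, 1.32], [0.18, 2.47], [-1.1, 4.24], [0.23, 1.98], [-2.94, 2.94]. Speed limits (rad/s): [2.57, 2.57, 3.14, 3.14, 3.14, 3.14, 3.14].

INTERFACE

Orientations are given as [roll, pitch, yaw] about the fixed x, y, z axes, in that order (R = Rz(yaw) Ry(pitch) Rx(roll)).
In Python, from cell import status, eyes, ctrl gives the robot as it stands. The module is installed in compiled form; this text tells all that it offers.
- The arm moves only by the tool apply_moves, never from a script. Its argument "targets" is a list of rows, each a list of 3 entries, a list of its own where there are three numbers: the shift along the tool's x, y, z in mm, then the turn about the tool's x in degrees, then the finger opening in mm, from 0 to 85.4. In form: [[[dx, dy, dz], roll, claw], ...]. A call has 1 to 10 rows; each row shifts and turns the pose as measured when the row begins, along the tool's axes as they then stand; what a row does not reach is not made up. A row lasts 1/8 s, in which the tool goes at most 62.5 mm and 10.7 degrees, less where a joint would pass 70% of its speed; a pose out of reach is approached as far as the arm can. A call is refused whole if a number of a shift passes 62.5 or a number of a turn 10.7, either way. A call with a gripper value outside its range is refused whole. The fingers move at their own pace and stop on an object; the grip force is fixed at half the most. Time passes only in rows, so rows that do not move let the fingers close. It gives the time, the measured TCP pose, the force and the opening at its end, in the units of the state.
- status.read_state(): the state, without advancing time (a new reading comes with each control period).
- eyes.get_image(name): name is "scene" or "top"; returns (picture, depth): 400x640x3 uint8, blue, green, red; 400x640 float32, mm along the optical axis (not along the pixel's ray), 0 where there is no reading.
- eyes.camera_params(name): a dict with "fx", "fy", "cx", "cy" (pixels), "R" (3x3) and "t" (3): a world point X has camera coordinates R X + t. Camera axes: x right, y down, z forward; pixel columns grow to the right and rows downward; lengths in mm; the calibration is good to about 2 mm. A picture is of the moment at which its call begins. camera_params takes no time and is no camera call.
- ctrl.finish_job(): hands the job in, once; it reports no verdict.
The state is a dict: "clock": time; "qpos": joint angles; "qd": joint speeds; "tau": joint torques, N m; "eef_pos": TCP position; "tool_rot": TCP orientation; "force": force on the tool from outside, world axes, zero at the start; "torque": the same for the moment, N m; "width": finger opening in mm.
Only numpy, scipy, OpenCV 4.12 (cv2) and the standard library are available. Lean on these libraries where they do the work, as an engineer would, in place of code of your own. Each camera call takes 0.05 s, during which the arm holds its last target.

## Working session

There is one attempt and no reset: what is moved stays moved. The work goes in short steps, Python scripts to look and compute and a tool call to move; the robot and the scene stay as the last step left them, time stands still between calls to the robot, and variables do not carry over. Pictures are saved under pics/ and viewed, and the job is handed in when it is done.

Besides the shell and the picture viewer there is one more tool, called after "Emit:" by a JSON object that holds its "name" and its "arguments", one argument or row to a line. apply_moves: Moves the arm, as the interface text tells. Its arguments: {"type":"object","properties":{"targets":{"type":"array"}},"required":["targets"]}

```bash
mkdir -p pics
python3 - <<'E'
from cell import status, eyes, ctrl
import cv2,numpy as np
for n in("scene","top"):
    im,d=eyes.get_image(n); cv2.imwrite(f"pics/{n}0.png",im); np.savez(f"{n}0.npz",im=im,d=d)
    p=eyes.camera_params(n); print(n,{k:np.round(v,3).tolist() for k,v in p.items()})
print(ctrl.grip_point_offset); print(status.read_state())
E
```

```text
scene {'fx': 481.08, 'fy': 481.08, 'cx': 322.832, 'cy': 201.185, 'R': [[0.692, 0.722, -0.001], [0.516, -0.496, -0.698], [-0.505, 0.482, -0.716]], 't': [-384.583, -240.907, 1342.154]}
top {'fx': 495.56, 'fy': 495.56, 'cx': 309.731, 'cy': 195.634, 'R': [[0.074, -0.997, 0.001], [-0.976, -0.072, -0.203], [0.203, 0.014, -0.979]], 't': [-36.017, 563.038, 907.286]}
-18.700000000000003
{'clock': 0.1, 'qpos': array([ 1.17320102,  0.62925578,  0.03844602,  1.5182625 , -0.02702696,
        0.99628075, -0.01998415]), 'qd': array([-1.05617016e-03, -1.19750144e-03, -5.47985230e-05, -1.93136942e-03,
        9.73477422e-04,  1.93778900e-03, -3.45096717e-04]), 'tau': array([ 3.00455387e-03, -5.64529467e+01,  1.23004507e+00, -1.93973780e+01,
        1.12301455e-02,  5.44159921e-03,  8.83710470e-06]), 'eef_pos': array([ 211.56968578, -613.96121708,  196.78146479]), 'tool_rot': array([3.13861053, 1.56910753, 1.89960979]), 'force': array([ 0.07813266, -0.67935228,  0.77462959]), 'torque': array([ 0.04402801, -0.02735327, -0.01852576]), 'width': 85.39676771205774}
```

View pics/scene0.png

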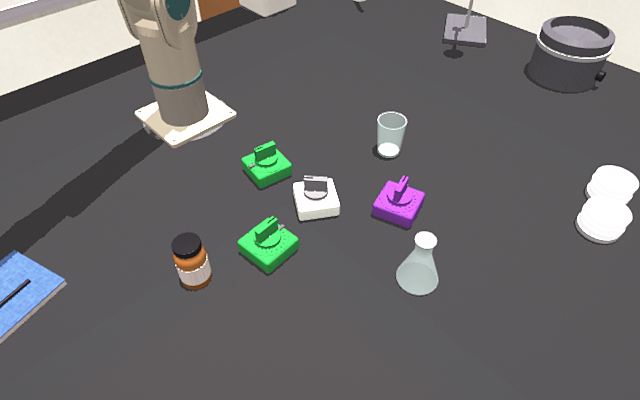

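View pics/top0.png

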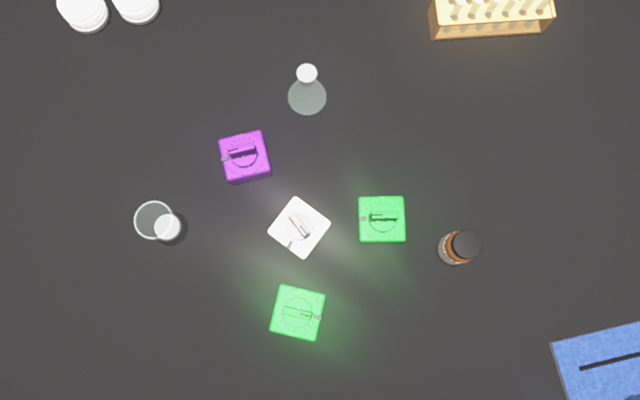

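The white timer is at about (299,228) in the top view and (316,197) in the scene view. I'll enlarge both.

```bash
cat > h.py <<'E'
import numpy as np,cv2
from cell import status,eyes,ctrl
def ray(p,uv):
    R=np.array(p["R"]);t=np.array(p["t"]);d=R.T@np.array([(uv[0]-p["cx"])/p["fx"],(uv[1]-p["cy"])/p["fy"],1]);return -R.T@t,d
def atz(p,uv,z):
    o,d=ray(p,uv);return o+d*(z-o[2])/d[2]
def proj(p,X):
    c=np.array(p["R"])@np.array(X)+np.array(p["t"]);return np.array([p["cx"]+p["fx"]*c[0]/c[2],p["cy"]+p["fy"]*c[1]/c[2]])
E
python3 - <<'E'
from h import *
for n,(x0,y0,w,h) in {"top":(255,185,90,90),"scene":(282,165,70,65)}.items():
    z=np.load(f"{n}0.npz");c=z["im"][y0:y0+h,x0:x0+w]
    s=8 if n=="scene" else 6.6
    c=cv2.resize(c,None,fx=s,fy=s,interpolation=cv2.INTER_CUBIC)
    if n=="scene":pass
    cv2.imwrite(f"pics/{n}0z.png",c)
z=np.load("top0.npz");p=eyes.camera_params("top")
im=z["im"].astype(int)
# white mask + points from depth
d=z["d"];v,u=np.mgrid[0:400,0:640]
R=np.array(p["R"]);t=np.array(p["t"])
P=np.stack([(u-p["cx"])/p["fx"]*d,(v-p["cy"])/p["fy"]*d,d],-1);W=(P-t)@R
np.set_printoptions(linewidth=250)
s=W[195:262:2,266:334:2,2]
print(np.round(s).astype(int))
m=np.zeros(d.shape,bool);m[190:265,262:336]=1
m&=(abs(W[...,2]-40)<4)
pts=W[m][:,:2].astype(np.float32);print(cv2.minAreaRect(pts))
E
```

```text
[[ 1  2  0 ...  2 -1 -1]
 [ 1  2  4 ...  0  2  0]
 [-2 -1 -4 ...  0  0  2]
 ...
 [ 0  0 -1 ...  1 -2  3]
 [ 1 -1 -2 ...  0 -1  0]
 [ 1  1  2 ... -2  0  0]]
((504.73748779296875, 23.153656005859375), (91.708984375, 91.59961700439453), 57.46406936645508)
```

View pics/top0z.png

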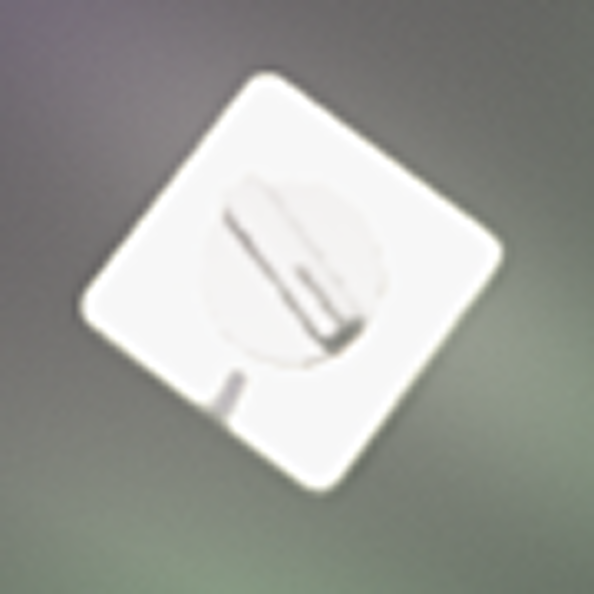

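View pics/scene0z.png

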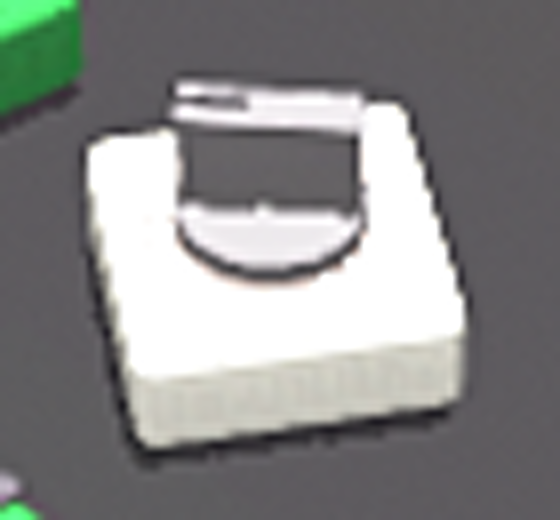

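The grip bar's black pointer line is at zoom (330,310) in the top view, and the marker tab is at (228,395). So the front is the lower-right side and the marker is at about 1.4 rad. Next I'll fit these precisely.

Run:
```python
from h import *
z=np.load("top0.npz");im=z["im"];d=z["d"];p=eyes.camera_params("top")
R=np.array(p["R"]);t=np.array(p["t"]);v,u=np.mgrid[0:400,0:640]
P=np.stack([(u-p["cx"])/p["fx"]*d,(v-p["cy"])/p["fy"]*d,d],-1);W=(P-t)@R
print("table z",np.median(W[100:300,330:350,2]), "noise",W[240:300,200:250,2].std())
m=np.zeros(d.shape,bool);m[190:265,262:336]=1
zz=W[...,2]
for lo,hi in((35,45),(46,66),(75,100)):
    k=m&(zz>lo)&(zz<hi);q=W[k];print(lo,k.sum(),np.median(q,0),q[:,2].std()/k.sum()**.5)
    (c,s,a)=cv2.minAreaRect(q[:,:2].astype(np.float32));print(c,s,a)
k=m&(zz>75)
print(np.argwhere(k).mean(0), np.linalg.svd(W[k][:,:2]-W[k][:,:2].mean(0),full_matrices=False)[2])
# contrast-stretched white crop
c=im[185:275,255:345].astype(float)
c=np.clip((c-170)*3,0,255).astype(np.uint8)
cv2.imwrite("pics/top0c.png",cv2.resize(c,None,fx=6.6,fy=6.6,interpolation=cv2.INTER_CUBIC))
# dark marker
g=im.min(2).astype(float)
print(np.round(g[236:250,284:296]).astype(int))
```

```text
table z 0.43066161042298234 noise 70.72465518416168
35 1405 [501.38816793  21.06309915  40.51151141] 0.05441322871855531
(504.87060546875, 23.205829620361328) (91.55208587646484, 91.91500854492188) 57.07394027709961
46 443 [502.18747831  24.08033871  53.74527127] 0.11919518703275839
(498.94866943359375, 22.701873779296875) (66.1375503540039, 54.593955993652344) 10.142668724060059
75 218 [503.77829757  23.02568738  86.60640484] 0.1597329526908035
(504.4243469238281, 23.120582580566406) (51.945953369140625, 14.09469223022461) 41.3734130859375
[222.89837398 297.50813008] [[ 0.96625793  0.25757643]
 [ 0.25757643 -0.96625793]]
[[247 247 247 248 246 239 240 244 245 245 245 244]
 [247 247 247 247 248 248 246 242 243 244 245 245]
 [247 247 247 247 247 248 248 246 237 235 240 243]
 [247 247 247 247 248 248 248 248 247 240 235 234]
 [247 247 247 248 248 249 245 246 249 248 248 247]
 [247 247 247 248 250 239 209 214 243 249 248 248]
 [248 247 248 249 249 214 186 190 227 249 248 247]
 [249 248 248 251 236 198 184 202 237 248 247 247]
 [255 252 251 247 214 189 186 216 249 248 247 247]
 [232 249 244 222 197 188 198 237 250 248 247 247]
 [152 187 203 199 191 191 216 251 249 248 247 247]
 [120 138 160 171 184 200 232 250 248 247 247 247]
 [118 119 125 144 171 214 255 250 248 247 247 247]
 [120 117 117 123 142 188 253 253 249 248 247 247]]
```

View pics/top0c.png

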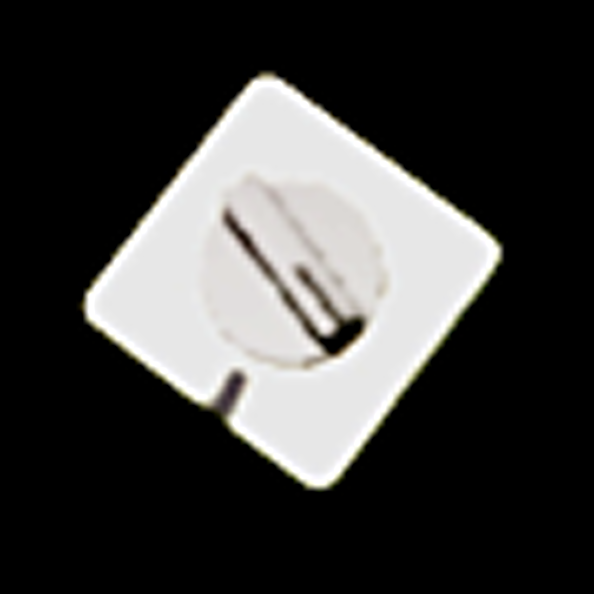

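```bash
cat >> h.py <<'E'
def analyze(im,d,p,box=(190,265,262,336),zlo=75):
    R=np.array(p["R"]);t=np.array(p["t"]);v,u=np.mgrid[0:400,0:640]
    P=np.stack([(u-p["cx"])/p["fx"]*d,(v-p["cy"])/p["fy"]*d,d],-1);W=(P-t)@R
    return W
E
python3 - <<'E'
from h import *
z=np.load("top0.npz");im=z["im"];d=z["d"];p=eyes.camera_params("top")
c=np.array([504.7,23.15])
g=im.min(2).astype(float)
# marker weighted centroid, brush off dark background pixels at lower left
w=np.clip(247-g,0,60);M=np.zeros_like(w);
for (r,cs) in {241:(289,292),242:(289,292),243:(289,292),244:(288,291),245:(288,291)}.items(): M[r,cs[0]:cs[1]+1]=1
w*=M;v,u=np.mgrid[0:400,0:640]
uv=[(w*u).sum()/w.sum(),(w*v).sum()/w.sum()]
X=atz(p,uv,45.5);print(uv,X,np.linalg.norm(X[:2]-c),np.degrees(np.arctan2(X[1]-c[1],X[0]-c[0]))%360)
# case polygon through image contour
m=((g>150)*255).astype(np.uint8);m[:, :262]=0;m[:,336:]=0;m[:190]=0;m[265:]=0
cn=max(cv2.findContours(m,0,1)[0],key=cv2.contourArea)[:,0,:]
q=np.array([atz(p,x,40)[:2] for x in cn],np.float32);print(cv2.minAreaRect(q))
fr=np.radians(237.07)
for a in np.arange(0.9,1.65,.1):
    y=fr-a;print(round(a,2),np.round(proj(p,[c[0]+38.5*np.cos(y),c[1]+38.5*np.sin(y),45.5]),1))
for r in (31,46): # expected at measured
    y=np.radians(np.degrees(np.arctan2(X[1]-c[1],X[0]-c[0])));print(r,proj(p,[c[0]+r*np.cos(y),c[1]+r*np.sin(y),45.5]))
s=status.read_state();print(s["eef_pos"],s["tool_rot"])
from scipy.spatial.transform import Rotation as Ro
print(Ro.from_euler("xyz",s["tool_rot"]).as_matrix().round(3))
E
```

```text
[np.float64(289.8318122555411), np.float64(243.23728813559322)] [470.08100993  37.31510773  45.5       ] 37.404876020971315 157.7470157689253
((504.0115051269531, 22.54473114013672), (94.87113952636719, 94.58646392822266), 57.50889587402344)
0.9 [298.9 245.8]
1.0 [296.9 245.8]
1.1 [294.9 245.5]
1.2 [293.  245.1]
1.3 [291.1 244.4]
1.4 [289.3 243.6]
1.5 [287.6 242.6]
1.6 [286.  241.4]
31 [291.33075055 240.28164881]
46 [287.81453201 247.21500546]
[ 211.56968578 -613.96121708  196.78146479] [3.13861053 1.56910753 1.89960979]
[[-0.001  0.945  0.326]
 [ 0.002  0.326 -0.945]
 [-1.     0.    -0.002]]
```

```bash
cat >> h.py <<'E'
from scipy.spatial.transform import Rotation as Ro
def now():
    s=status.read_state();M=Ro.from_euler("xyz",s["tool_rot"]).as_matrix()
    return s,M,np.degrees(np.arctan2(M[1,2],M[0,2]))
def plan(target,dyaw,n=10,vmax=50,claw=40,tmax=10):
    """rows towards world target, turning world yaw by dyaw deg"""
    s,M,yz=now();p=s["eef_pos"].copy();left=dyaw;out=[]
    for i in range(n):
        e=np.array(target)-p;L=np.linalg.norm(e);st=e*min(1,vmax/max(L,1e-9))
        tr=np.clip(left,-tmax,tmax)
        loc=np.round(M.T@st,1);out.append([loc.tolist(),round(float(-tr),1),claw])
        p=p+M@loc;M=M@Ro.from_euler("x",-tr,degrees=True).as_matrix();left-=tr
    print("pos",s["eef_pos"].round(1),"jawyaw",yz.round(2),"xax",M[:,0].round(4),"q",s["qpos"].round(2),"F",s["force"].round(1),"T",s["torque"].round(2),"w",s["width"].round(1),"t",s["clock"])
    print(str(out).replace(" ",""));return out
E
python3 - <<'E'
from h import *
plan([504.7,23.1,190],202.4)
E
```

```text
Traceback (most recent call last):
  File "h.py", line 25, in plan
    print("pos",s["eef_pos"].round(1),"jawyaw",yz.round(2),"xax",M[:,0].round(4),"q",s["qpos"].round(2),"F",s["force"].round(1),"T",s["torque"].round(2),"w",s["width"].round(1),"t",s["clock"])
                                                                                                                                                             ^^^^^^^^^^^^^^^^
AttributeError: 'float' object has no attribute 'round'
```

```bash
sed -i 's/s\["width"\].round(1)/round(s["width"],1)/' h.py
python3 - <<'E'
from h import *
plan([504.7,23.1,190],202.4)
E
```

```text
pos [ 211.6 -614.   196.8] jawyaw -70.99 xax [-5.0e-04  1.6e-03 -1.0e+00] q [ 1.17  0.63  0.04  1.52 -0.03  1.   -0.02] F [ 0.1 -0.7  0.8] T [ 0.04 -0.03 -0.02] w 85.4 t 0.1
[[[0.5,34.6,-36.1],-10.0,40],[[0.5,40.3,-29.6],-10.0,40],[[0.6,44.8,-22.1],-10.0,40],[[0.5,48.0,-14.0],-10.0,40],[[0.6,49.7,-5.5],-10.0,40],[[0.5,49.9,3.2],-10.0,40],[[0.6,48.6,11.9],-10.0,40],[[0.5,45.8,20.1],-10.0,40],[[0.6,41.6,27.8],-10.0,40],[[0.5,36.1,34.5],-10.0,40]]
```

Emit:
{"name": "apply_moves", "arguments": {
  "targets": [
    [[0.5,34.6,-36.1],-10,40],
    [[0.5,40.3,-29.6],-10,40],
    [[0.6,44.8,-22.1],-10,40],
    [[0.5,48,-14],-10,40],
    [[0.6,49.7,-5.5],-10,40],
    [[0.5,49.9,3.2],-10,40],
    [[0.6,48.6,11.9],-10,40],
    [[0.5,45.8,20.1],-10,40],
    [[0.6,41.6,27.8],-10,40],
    [[0.5,36.1,34.5],-10,40]
  ]
}}

```text
clock: 1.35
eef_pos: [412.3, -144.3, 188.4]
tool_rot: [2.301, 1.567, 2.857]
force: [-0.3, -0.0, 0.0]
width: 40.0
```

Run:
```python
from h import *
s,M,y=now()
plan([504.7,23.1,190],(131.4-y)%360)
```

```text
pos [ 412.3 -144.3  188.4] jawyaw 31.84 xax [-0.0035  0.001  -1.    ] q [ 0.65  0.38 -0.51  2.08  0.27  0.75  0.53] F [-0.3 -0.   0. ] T [ 0.04 -0.05 -0.  ] w 40.0 t 1.35
[[[-0.4,24.4,43.6],-10.0,40],[[-0.5,16.5,47.2],-10.0,40],[[-0.4,8.0,49.3],-10.0,40],[[-0.4,-0.5,41.3],-10.0,40],[[-0.0,0.0,-0.0],-10.0,40],[[-0.0,0.0,-0.0],-10.0,40],[[-0.0,0.0,-0.0],-10.0,40],[[-0.0,0.0,-0.0],-10.0,40],[[-0.0,0.0,-0.0],-10.0,40],[[-0.0,0.0,-0.0],-9.6,40]]
```

Emit:
{"name": "apply_moves", "arguments": {
  "targets": [
    [[-0.4,24.4,43.6],-10,40],
    [[-0.5,16.5,47.2],-10,40],
    [[-0.4,8,49.3],-10,40],
    [[-0.4,0,41],-10,40],
    [[0,0,0],-10,40],
    [[0,0,0],-10,40],
    [[0,0,0],-10,40],
    [[0,0,0],-10,40],
    [[0,0,0],-10,40],
    [[0,0,0],-9.6,40]
  ]
}}

```text
clock: 2.6
eef_pos: [504.1, 34.2, 188.1]
tool_rot: [0.421, 1.564, 2.781]
force: [0.4, -0.0, 0.2]
width: 40.2
```

Run:
```python
from h import *
s,M,y=now()
plan([504.7,23.1,115],(131.4-y),n=6,vmax=20)
```

```text
pos [504.1  34.2 188.1] jawyaw 135.22 xax [-0.0066  0.0025 -1.    ] q [ 0.53  0.61 -1.    1.9   0.61  0.98  1.61] F [ 0.4 -0.   0.2] T [ 0.02 -0.03  0.01] w 40.2 t 2.6
[[[19.8,1.9,-2.4],3.8,40],[[19.8,1.8,-2.5],-0.0,40],[[19.8,1.8,-2.5],-0.0,40],[[13.6,1.3,-1.7],-0.0,40],[[0.0,-0.0,0.0],-0.0,40],[[0.0,-0.0,0.0],-0.0,40]]
```

Emit:
{"name": "apply_moves", "arguments": {
  "targets": [
    [[19.8,1.9,-2.4],3.8,40],
    [[19.8,1.8,-2.5],0,40],
    [[19.8,1.8,-2.5],0,40],
    [[13.6,1.3,-1.7],0,40],
    [[0,0,0],0,40],
    [[0,0,0],0,40]
  ]
}}

```text
clock: 3.35
eef_pos: [504.5, 22.2, 112.1]
tool_rot: [0.47, 1.562, 2.762]
force: [-0.3, -0.9, 0.1]
width: 39.9
```

Run:
```python
from h import *
s,M,y=now()
plan([504.7,23.1,108],(131.4-y),n=4,vmax=20)
for n in("scene","top"):
    im,d=eyes.get_image(n); np.savez(f"{n}1.npz",im=im,d=d)
    x0,y0,w,h={"top":(235,170,130,130),"scene":(262,130,110,110)}[n]
    cv2.imwrite(f"pics/{n}1z.png",cv2.resize(im[y0:y0+h,x0:x0+w],None,fx=4.6,fy=4.6,interpolation=cv2.INTER_CUBIC))
```

```text
pos [504.5  22.2 112.1] jawyaw 131.32 xax [-0.0081  0.0032 -1.    ] q [ 0.47  0.7  -0.88  1.98  0.73  0.82  1.46] F [-0.3 -0.9  0.1] T [ 0.01 -0.07  0.05] w 39.9 t 3.35
[[[4.1,-0.8,0.5],-0.1,40],[[0.0,-0.0,0.0],-0.0,40],[[0.0,-0.0,0.0],-0.0,40],[[0.0,-0.0,0.0],-0.0,40]]
```

View pics/scene1z.png

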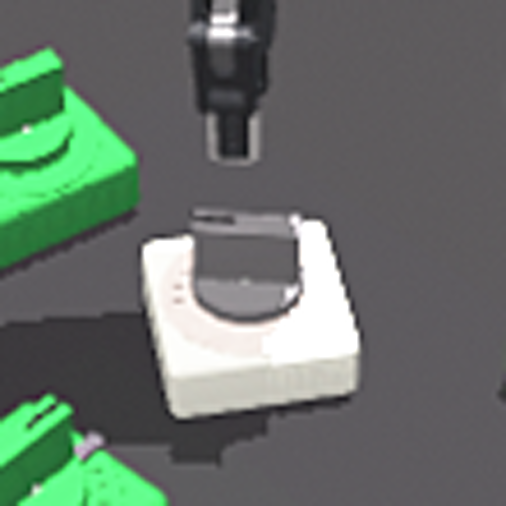

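View pics/top1z.png

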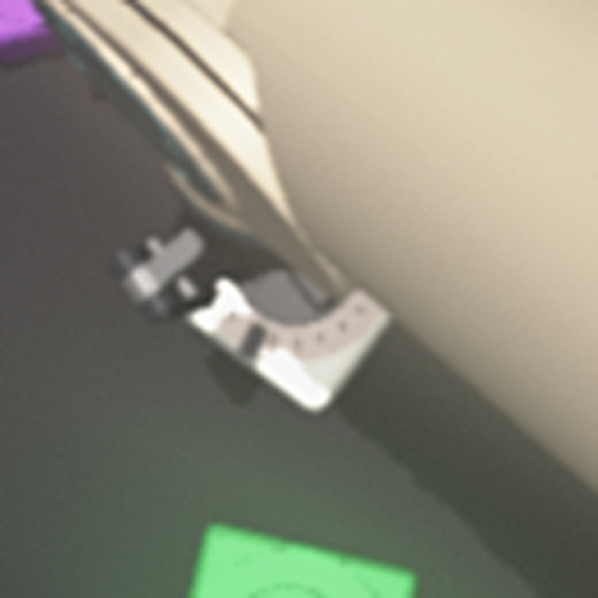

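The top view shows the marker at (252,340) in zoom and the dial ticks, now in shade; the scene view shows the fingertips just above the bar. I'll check the bar position against the scene camera.

Run:
```python
from h import *
z=np.load("scene0.npz");p=eyes.camera_params("scene");W=analyze(z["im"],z["d"],p)
zz=W[...,2];m=np.zeros(zz.shape,bool);m[160:225,285:350]=1
k=m&(abs(W[...,0]-504)<60)&(abs(W[...,1]-23)<60)
for lo,hi in((-5,5),(36,44),(82,95)):
    q=W[k&(zz>lo)&(zz<hi)];print(lo,len(q),np.median(q,0),cv2.minAreaRect(q[:,:2].astype(np.float32)))
hb=W[k&(zz>78)];print(np.percentile(hb[:,2],[10,30,50,70,90]))
z=np.load("top0.npz");p=eyes.camera_params("top");W=analyze(z["im"],z["d"],p);zz=W[...,2]
# bar frame coordinates
a=np.radians(41.4);e=np.array([np.cos(a),np.sin(a)]);f=np.array([-e[1],e[0]])
k=(abs(W[...,0]-504)<60)&(abs(W[...,1]-23)<60)&(zz>70)
q=W[k];print("bar z",np.percentile(q[:,2],[10,30,50,70,90]));s=(q[:,:2]-[504.7,23.1])@f;l=(q[:,:2]-[504.7,23.1])@e
print(np.percentile(s,[0,3,50,97,100]),np.percentile(l,[0,3,50,97,100]))
# bar top corners from image edge: project predicted
for zt in (86,):
  for ss in(-7,7):
    for ll in(-26,26):print(ss,ll,(proj(p,[*(np.array([504.7,23.1])+ss*f+ll*e),zt])-[255,185])*6.6)
p=eyes.camera_params("scene")
for zt in (86,):
  for ss in(-7,7):
    for ll in(-26,26):print('sc',ss,ll,(proj(p,[*(np.array([504.7,23.1])+ss*f+ll*e),zt])-[282,165])*8)
```

```text
-5 529 [533.70638429  -6.657902    -2.01601279] ((518.954345703125, 16.97015380859375), (147.21127319335938, 89.37312316894531), 47.25999069213867)
36 601 [522.85484182   6.87629337  38.27868632] ((508.5634460449219, 21.835887908935547), (88.89318084716797, 89.37340545654297), 57.13441467285156)
82 110 [508.7132317   22.66997641  83.99270703] ((507.32904052734375, 22.900718688964844), (51.90862274169922, 15.155834197998047), 41.56373977661133)
[79.78458463 82.3918846  83.54266805 84.42940225 85.41727205]
bar z [83.80322189 85.60783095 86.57661203 87.47706667 88.68592669]
[-6.85847777 -6.2932976   0.87140897  7.07668014  7.25065191] [-26.16561663 -25.16189482  -0.83562888  23.61824257  25.77957352]
-7 -26 [359.71320905 308.54013124]
-7 26 [249.34168703 163.8173811 ]
7 -26 [320.08231699 338.39670178]
7 26 [209.86260842 193.13429334]
sc -7 -26 [158.12064895 109.50618254]
sc -7 26 [351.10614548 120.44703484]
sc 7 -26 [164.02410692  74.33306842]
sc 7 26 [355.22125968  85.06692499]
```

Emit:
{"name": "apply_moves", "arguments": {
  "targets": [
    [[12,-0.5,0.3],0,40],
    [[12,0,0],0,40],
    [[12,0,0],0,40],
    [[6,0,0],0,40],
    [[0,0,0],0,40]
  ]
}}

```text
clock: 4.08
eef_pos: [504.5, 22.9, 67.5]
tool_rot: [0.469, 1.563, 2.761]
force: [-0.0, 0.4, -0.6]
width: 40.4
```

Run:
```python
from h import *
s,M,y=now()
plan([504.7,23.1,66],(131.4-y),n=2,vmax=20)
for n in("scene",):
    im,d=eyes.get_image(n); np.savez(f"{n}2.npz",im=im,d=d)
    x0,y0,w,h={"top":(235,170,130,130),"scene":(272,140,90,90)}[n]
    cv2.imwrite(f"pics/{n}2z.png",cv2.resize(im[y0:y0+h,x0:x0+w],None,fx=6.6,fy=6.6,interpolation=cv2.INTER_CUBIC))
```

```text
pos [504.5  22.9  67.5] jawyaw 131.32 xax [-0.0074  0.003  -1.    ] q [ 0.42  0.76 -0.81  2.01  0.82  0.74  1.39] F [-0.   0.4 -0.6] T [ 0.02 -0.   -0.02] w 40.4 t 4.075
[[[1.5,-0.3,0.0],-0.1,40],[[-0.0,0.0,0.0],-0.0,40]]
```

View pics/scene2z.png

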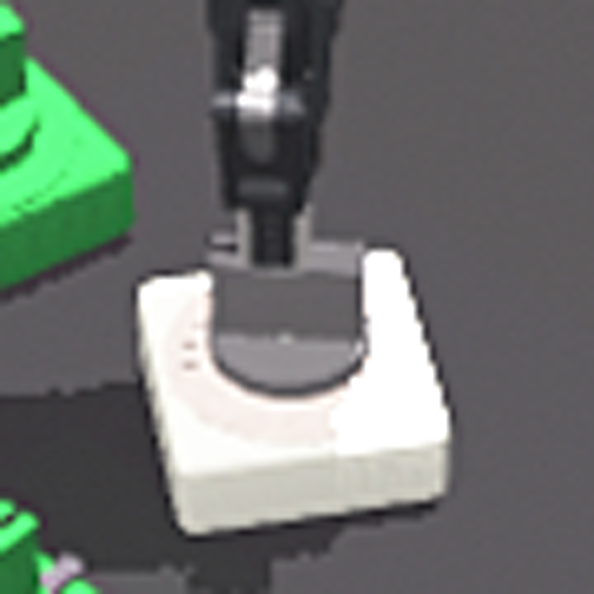

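Emit:
{"name": "apply_moves", "arguments": {
  "targets": [
    [[4,-0.3,0],0,40],
    [[4,0,0],0,32],
    [[2,0,0],0,26],
    [[0,0,0],0,22]
  ]
}}

```text
clock: 4.62
eef_pos: [505.5, 23.3, 57.7]
tool_rot: [0.333, 1.564, 2.625]
force: [-0.8, 0.1, -0.6]
width: 22.0
```

Run:
```python
from h import *
s,M,y=now()
plan([504.7,23.1,58],(131.4-y),n=2,vmax=20)
```

```text
pos [505.5  23.3  57.7] jawyaw 131.3 xax [-0.0056  0.0032 -1.    ] q [ 0.41  0.77 -0.79  2.02  0.84  0.72  1.37] F [-0.8  0.1 -0.6] T [-0.   -0.04 -0.02] w 22.0 t 4.625
[[[-0.3,0.7,0.4],-0.1,40],[[-0.0,-0.0,-0.0],-0.0,40]]
```

Emit:
{"name": "apply_moves", "arguments": {
  "targets": [
    [[0,0.3,0],0,20],
    [[0,0,0],0,19],
    [[0,0,0],0,18]
  ]
}}

```text
clock: 5.0
eef_pos: [505.4, 23.1, 57.9]
tool_rot: [0.297, 1.565, 2.589]
force: [-0.4, 0.3, -0.1]
width: 18.1
```

Run:
```python
from h import *
s,M,y=now()
plan([504.7,23.1,58],(131.4-y),n=2,vmax=20)
print(M.T@s["force"])
for n in("scene","top"):
    im,d=eyes.get_image(n); np.savez(f"{n}3.npz",im=im,d=d)
    x0,y0,w,h={"top":(255,185,90,90),"scene":(272,140,90,90)}[n]
    cv2.imwrite(f"pics/{n}3z.png",cv2.resize(im[y0:y0+h,x0:x0+w],None,fx=6.6,fy=6.6,interpolation=cv2.INTER_CUBIC))
s,M,y=now();print(s["force"],M.T@s["force"])
```

```text
pos [505.4  23.1  57.9] jawyaw 131.31 xax [-0.0052  0.0032 -1.    ] q [ 0.41  0.77 -0.79  2.02  0.84  0.72  1.37] F [-0.4  0.3 -0.1] T [-0.05  0.04  0.01] w 18.1 t 5.0
[[[-0.1,0.5,0.5],-0.1,40],[[0.0,0.0,-0.0],-0.0,40]]
[0.09189086 0.10254559 0.50441435]
[ 0.42342904 -0.28455117  0.49795755] [-0.50099633 -0.12940622 -0.49038755]
```

View pics/scene3z.png

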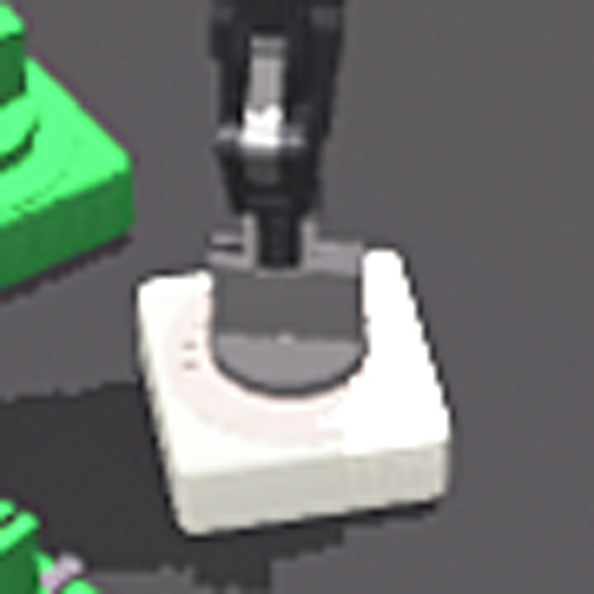

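View pics/top3z.png

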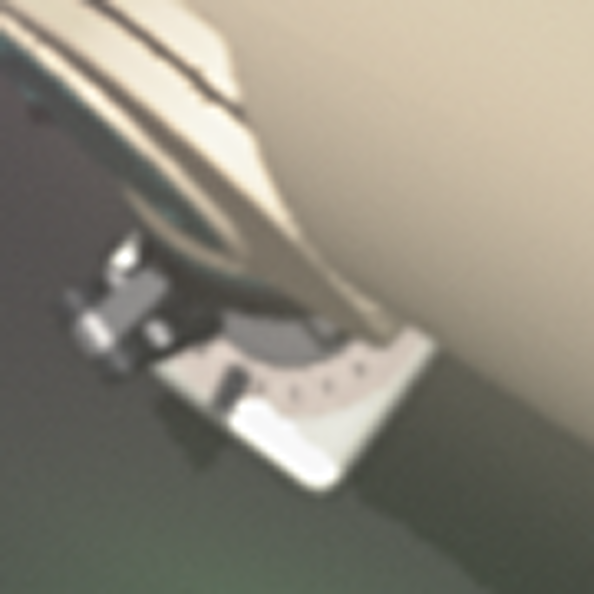

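Run:
```python
from h import *
z=np.load("scene3.npz");p=eyes.camera_params("scene");W=analyze(z["im"],z["d"],p)
np.set_printoptions(suppress=True,linewidth=200)
a=np.radians(41.4);e=np.array([np.cos(a),np.sin(a)]);f=np.array([-e[1],e[0]])
for u in (308,311,314,317,323):
  print(u)
  for v in range(166,198,2):
    X=W[v,u];q=X[:2]-[504.7,23.1];print(v,"along %.1f  across %.1f z %.1f"%(q@e,q@f,X[2]),z["im"][v,u])
print(proj(p,[505.4-9*f[0],23.1-9*f[1],60]))
```

```text
308
166 along -4.7  across -62.0 z 172.5 [36 33 33]
168 along -5.6  across -55.8 z 161.7 [41 39 39]
170 along -6.7  across -48.0 z 149.3 [36 32 33]
172 along -7.6  across -42.2 z 138.6 [66 64 64]
174 along -26.6  across 105.6 z -3.2 [96 93 94]
176 along -13.7  across 3.4 z 85.2 [128 123 129]
178 along -13.1  across -2.2 z 84.6 [112 107 111]
180 along -12.7  across -6.2 z 82.4 [138 133 138]
182 along -12.7  across -6.9 z 77.2 [102  99 101]
184 along 83.5  across -756.6 z 792.5 [102 100 102]
186 along -12.9  across -8.0 z 66.2 [102  97 102]
188 along -13.5  across -4.5 z 56.7 [100  98 101]
190 along -13.2  across -7.9 z 53.9 [117 115 119]
192 along -13.1  across -9.7 z 49.5 [150 147 150]
194 along -12.5  across -15.4 z 49.1 [151 148 152]
196 along -11.5  across -24.4 z 51.9 [128 125 129]
311
166 along 1.1  across -61.1 z 172.1 [71 69 71]
168 along 0.3  across -55.8 z 162.1 [44 42 41]
170 along -1.2  across -43.2 z 145.4 [62 58 57]
172 along -1.5  across -41.8 z 138.7 [41 39 39]
174 along -3.7  across -24.6 z 117.4 [54 51 52]
176 along -4.0  across -23.0 z 110.2 [62 61 61]
178 along -4.
[... 2118 characters left out ...]
0 along 8.9  across 121.8 z -2.0 [96 92 95]
172 along 9.4  across 115.2 z -2.6 [95 91 93]
174 along 10.1  across 107.5 z -2.2 [94 90 92]
176 along 10.6  across 100.7 z -2.6 [109 105 108]
178 along 19.2  across -0.4 z 85.4 [151 147 152]
180 along 19.6  across -4.4 z 83.2 [148 144 148]
182 along 19.8  across -7.0 z 79.8 [98 96 99]
184 along 19.9  across -8.6 z 75.3 [103  98 103]
186 along 20.0  across -9.9 z 70.7 [101  98 102]
188 along 19.6  across -5.4 z 60.3 [100  98 101]
190 along 19.6  across -5.2 z 53.9 [99 96 99]
192 along 19.9  across -8.9 z 51.4 [155 152 155]
194 along 20.4  across -14.6 z 50.9 [152 149 153]
196 along 21.0  across -21.3 z 51.5 [114 111 114]
[314.11507734 188.86382854]
```

Run:
```python
from h import *
p=eyes.camera_params("scene")
a=np.radians(41.4);e=np.array([np.cos(a),np.sin(a)]);f=np.array([-e[1],e[0]])
for ac in(-20,-34,20,34):
  for z in(112,120,130,140): print(ac,z,(proj(p,[504.5+ac*f[0],22.2+ac*f[1],z])-[262,130])*4.6)
z=np.load("scene1.npz");W=analyze(z["im"],z["d"],p)
for u in (310,312,315):
  for v in range(148,172,1):
    X=W[v,u];q=X[:2]-[504.5,22.2];print(u,v,"along %.1f  across %.1f z %.1f"%(q@e,q@f,X[2]),z["im"][v,u])
```

```text
-20 112 [232.94534431 205.52284246]
-20 120 [232.65236264 192.4481628 ]
-20 130 [232.28137335 175.89229301]
-20 140 [231.90498488 159.09547849]
-34 112 [229.87330496 226.56357563]
-34 120 [229.55963793 213.48207378]
-34 130 [229.16240514 196.91545643]
-34 140 [228.75933348 180.10532902]
20 112 [241.40322516 147.59389232]
20 120 [241.16539918 134.55020242]
20 130 [240.86435652 118.03936032]
20 140 [240.55905309 101.29483366]
34 112 [244.25677636 128.04960829]
34 120 [244.03696509 115.02041318]
34 130 [243.75875852  98.52986803]
34 140 [243.47665191  81.80814958]
310 148 along 0.6  across -59.1 z 215.8 [41 39 39]
310 149 along 0.6  across -59.0 z 213.2 [58 54 55]
310 150 along -0.6  across -49.7 z 203.0 [77 74 73]
310 151 along -0.7  across -49.8 z 200.6 [75 71 70]
310 152 along -0.2  across -53.7 z 201.5 [63 59 59]
310 153 along -0.5  across -52.2 z 197.7 [49 46 45]
310 154 along -0.4  across -53.0 z 195.9 [41 38 37]
310 155 along -2.6  across -35.2 z 178.3 [40 37 37]
310 156 along -3.1  across -31.5 z 172.4 [42 39 38]
310 157 along -2.7  across -35.6 z 173.4 [42 39 39]
310 158 along 
[... 2483 characters left out ...]
ross -33.6 z 169.8 [34 31 31]
315 159 along 7.0  across -34.2 z 167.7 [32 26 28]
315 160 along 6.9  across -32.9 z 164.0 [35 30 31]
315 161 along 6.8  across -32.3 z 160.8 [31 27 26]
315 162 along 6.8  across -33.3 z 159.1 [28 25 23]
315 163 along 7.1  across -35.8 z 158.6 [34 33 30]
315 164 along 6.7  across -32.6 z 153.1 [91 90 91]
315 165 along 5.8  across -24.6 z 143.4 [131 130 135]
315 166 along -11.5  across 135.9 z -2.4 [92 87 90]
315 167 along -11.0  across 131.6 z -1.9 [95 92 94]
315 168 along -10.8  across 128.6 z -2.5 [94 90 94]
315 169 along -10.5  across 125.8 z -3.3 [96 92 95]
315 170 along -10.2  across 122.2 z -3.3 [95 91 94]
315 171 along -9.5  across 116.1 z -1.1 [96 92 95]
```

Run:
```python
from h import *
a=np.radians(41.4);e=np.array([np.cos(a),np.sin(a)]);f=np.array([-e[1],e[0]])
for n,i,c in(("top",1,[504.5,22.2]),("top",3,[505.4,23.1]),("scene",1,[504.5,22.2]),("scene",3,[505.4,23.1])):
    z=np.load(f"{n}{i}.npz");p=eyes.camera_params(n);W=analyze(z["im"],z["d"],p)
    q=W[...,:2]-c;al=q@e;ac=q@f;zz=W[...,2]
    k=(abs(al)<45)&(abs(ac)<75)&(zz>92)&(zz<330)&(z["d"]>0)
    print(n,i,k.sum())
    for lo in range(92,330,10):
        kk=k&(zz>=lo)&(zz<lo+10)
        if kk.sum()>3: print(lo,kk.sum(),"along",np.percentile(al[kk],[5,95]).round(),"across",np.percentile(ac[kk],[5,95]).round())
```

```text
top 1 510
152 4 along [-12. -10.] across [22. 26.]
162 4 along [-12.  -9.] across [21. 31.]
182 4 along [-12.  -8.] across [31. 37.]
192 26 along [-14.  -4.] across [29. 45.]
202 42 along [-13.  -1.] across [30. 50.]
212 19 along [-17.  -7.] across [26. 53.]
222 11 along [-17. -12.] across [25. 59.]
232 42 along [-13.  10.] across [47. 55.]
242 152 along [-12.  10.] across [48. 65.]
252 81 along [-11.   5.] across [37. 54.]
262 16 along [-10.   8.] across [35. 38.]
272 9 along [-28.  -3.] across [24. 36.]
282 20 along [-31.   3.] across [21. 36.]
292 24 along [-30.  -1.] across [22. 36.]
302 27 along [-29.   2.] across [23. 36.]
312 29 along [-26. -10.] across [25. 34.]
top 3 478
142 21 along [-13.  -5.] across [30. 41.]
152 14 along [-13.  -9.] across [33. 43.]
162 20 along [-13.  -4.] across [39. 52.]
172 28 along [-13.  10.] across [43. 51.]
182 123 along [-13.  10.] across [47. 63.]
192 67 along [-6.  4.] across [38. 57.]
202 26 along [-11.   7.] across [35. 40.]
212 6 along [-9.  4.] across [36. 37.]
222 9 along [-31.   6.] across [20. 36.]
232 23 along [-33.  -2.] across [18. 3
[... 1429 characters left out ...]
[-15.  16.] across [-64. -19.]
182 147 along [-13.  19.] across [-66. -13.]
192 104 along [-17.  18.] across [-48. -13.]
202 53 along [-9. 11.] across [-43. -31.]
212 70 along [-17.  27.] across [-40. -24.]
222 162 along [-29.  35.] across [-40. -16.]
232 167 along [-31.  34.] across [-39. -16.]
242 160 along [-30.  35.] across [-39. -14.]
252 192 along [-30.  35.] across [-40. -10.]
262 235 along [-32.  34.] across [-37.  -4.]
272 91 along [-28.  30.] across [-39. -21.]
282 183 along [-31.  36.] across [-39. -12.]
292 224 along [-32.  36.] across [-40. -10.]
302 187 along [-30.  34.] across [-38. -15.]
312 188 along [-29.  33.] across [-38. -15.]
322 152 along [-29.  33.] across [-38. -14.]
```

Emit:
{"name": "apply_moves", "arguments": {
  "targets": [
    [[0,0,0],0,30],
    [[2,0,0.2],0,30],
    [[2,0,0],0,30],
    [[0,0,0],0,30]
  ]
}}

```text
clock: 5.6
eef_pos: [505.2, 23.2, 53.6]
tool_rot: [0.307, 1.565, 2.598]
force: [0.3, 0.3, 0.5]
width: 29.9
```

Emit:
{"name": "apply_moves", "arguments": {
  "targets": [
    [[2,0,0],0,30],
    [[2,0,0],0,30],
    [[0,0,0],0,30]
  ]
}}

```text
clock: 5.98
eef_pos: [505.1, 23.2, 49.2]
tool_rot: [0.317, 1.565, 2.608]
force: [-0.5, 0.6, -0.9]
width: 30.1
```

Emit:
{"name": "apply_moves", "arguments": {
  "targets": [
    [[2,0,0],0,30],
    [[2,0,0],0,30],
    [[0,0,0],0,30]
  ]
}}

```text
clock: 6.35
eef_pos: [505.1, 23.2, 44.9]
tool_rot: [0.323, 1.565, 2.615]
force: [0.6, -0.2, -0.3]
width: 30.1
```

Emit:
{"name": "apply_moves", "arguments": {
  "targets": [
    [[3,0,0],0,30],
    [[3,0,0],0,30],
    [[0,0,0],0,30]
  ]
}}

```text
clock: 6.72
eef_pos: [505.1, 23.2, 38.5]
tool_rot: [0.321, 1.565, 2.613]
force: [0.4, -0.1, 0.6]
width: 30.3
```

Run:
```python
from h import *
s,M,y=now();print(y,s["eef_pos"],s["force"],s["qpos"].round(2))
for n in("scene",):
    im,d=eyes.get_image(n); np.savez(f"{n}4.npz",im=im,d=d)
    x0,y0,w,h=(272,140,90,90)
    cv2.imwrite(f"pics/{n}4z.png",cv2.resize(im[y0:y0+h,x0:x0+w],None,fx=6.6,fy=6.6,interpolation=cv2.INTER_CUBIC))
a=np.radians(41.4);e=np.array([np.cos(a),np.sin(a)]);f=np.array([-e[1],e[0]])
z=np.load("scene4.npz");p=eyes.camera_params(n);W=analyze(z["im"],z["d"],p)
for u in(312,315):
  for v in range(170,200):
    X=W[v,u];q=X[:2]-[504.7,23.1];print(u,v,"along %.1f  across %.1f z %.1f"%(q@e,q@f,X[2]),z["im"][v,u])
```

```text
131.29958276064016 [505.08151299  23.24561281  38.48089689] [ 0.44935914 -0.11281308  0.58256792] [ 0.39  0.8  -0.76  2.03  0.88  0.68  1.34]
312 170 along 3.6  across -67.3 z 167.4 [103 101 102]
312 171 along 3.3  across -65.3 z 163.0 [70 68 69]
312 172 along 3.4  across -66.3 z 161.3 [72 70 71]
312 173 along 2.9  across -62.6 z 155.2 [74 73 74]
312 174 along 2.4  across -59.1 z 149.4 [80 77 76]
312 175 along 2.2  across -57.7 z 145.4 [69 65 64]
312 176 along 2.1  across -56.9 z 141.9 [41 39 37]
312 177 along 1.8  across -54.9 z 137.4 [64 59 59]
312 178 along 0.8  across -46.8 z 127.0 [76 69 70]
312 179 along 0.7  across -46.4 z 123.9 [56 52 53]
312 180 along 0.5  across -45.4 z 120.2 [44 41 41]
312 181 along 0.9  across -48.5 z 120.3 [43 42 41]
312 182 along -1.7  across -27.3 z 97.3 [48 44 44]
312 183 along -1.6  across -28.2 z 95.3 [40 38 38]
312 184 along -1.7  across -27.9 z 92.0 [38 37 37]
312 185 along -1.7  across -28.0 z 89.2 [43 39 41]
312 186 along -2.0  across -25.9 z 84.2 [41 37 39]
312 187 along -1.7  across -29.4 z 84.7 [37 35 34]
312 188 along -1.9  across -28.2 z 80
[... 1444 characters left out ...]
 -29.9 z 88.6 [47 44 43]
315 187 along 4.6  across -28.5 z 84.4 [42 39 36]
315 188 along 4.6  across -29.0 z 81.9 [60 58 57]
315 189 along 4.3  across -26.6 z 76.5 [97 94 95]
315 190 along 2.2  across -7.4 z 54.7 [127 127 129]
315 191 along 2.5  across -10.2 z 54.4 [171 171 172]
315 192 along 2.6  across -11.5 z 52.6 [150 146 150]
315 193 along 2.6  across -12.6 z 50.5 [149 145 149]
315 194 along 3.0  across -16.0 z 50.9 [148 145 149]
315 195 along 3.0  across -17.0 z 48.8 [150 146 150]
315 196 along 3.4  across -20.7 z 49.5 [150 147 150]
315 197 along 3.7  across -23.9 z 49.6 [143 140 144]
315 198 along 4.1  across -27.5 z 50.1 [115 111 115]
315 199 along 4.3  across -30.4 z 50.0 [85 80 82]
```

View pics/scene4z.png

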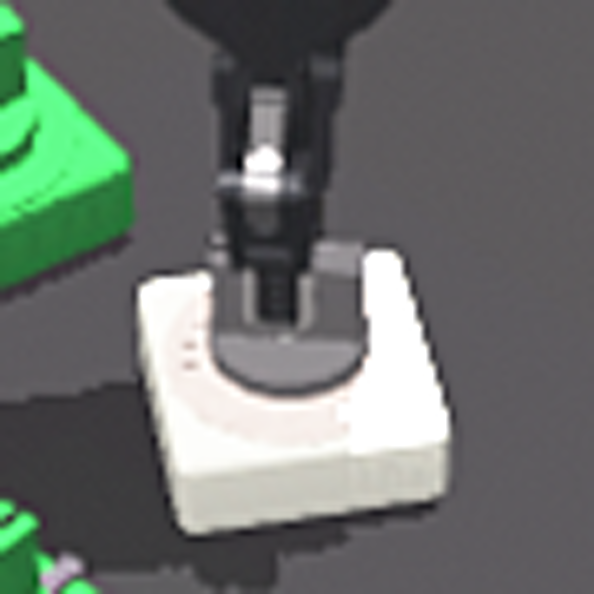

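The fingers sit about 33 mm higher than the reported TCP suggests: their tips are at z≈72 in the image while TCP z is 38.5. So I'll descend by vision and force, with a small re-centring.

Emit:
{"name": "apply_moves", "arguments": {
  "targets": [
    [[3,-1.5,-1],0,30],
    [[3,0,0],0,30],
    [[2,0,0],0,30],
    [[0,0,0],0,30]
  ]
}}

```text
clock: 7.28
eef_pos: [507.1, 23.6, 30.0]
tool_rot: [0.283, 1.565, 2.575]
force: [0.1, 0.0, 0.9]
width: 30.0
```

Emit:
{"name": "apply_moves", "arguments": {
  "targets": [
    [[2,0,0],0,26],
    [[0,0,0],0,22],
    [[0,0,0],0,20]
  ]
}}

```text
clock: 7.65
eef_pos: [507.1, 23.6, 27.9]
tool_rot: [0.279, 1.565, 2.571]
force: [-0.4, 0.3, 0.5]
width: 19.9
```

Run:
```python
from h import *
s,M,y=now();print(y,s["eef_pos"],M.T@s["force"],s["torque"],s["width"])
for n in("scene","top"):
    im,d=eyes.get_image(n); np.savez(f"{n}5.npz",im=im,d=d)
    x0,y0,w,h={"top":(255,185,90,90),"scene":(272,140,90,90)}[n]
    cv2.imwrite(f"pics/{n}5z.png",cv2.resize(im[y0:y0+h,x0:x0+w],None,fx=6.6,fy=6.6,interpolation=cv2.INTER_CUBIC))
```

```text
131.3020235636747 [507.11428467  23.61958723  27.9063482 ] [-0.51404227  0.08991346  0.45592316] [-0.00466865  0.00893937  0.0239253 ] 19.863891216621145
```

View pics/scene5z.png

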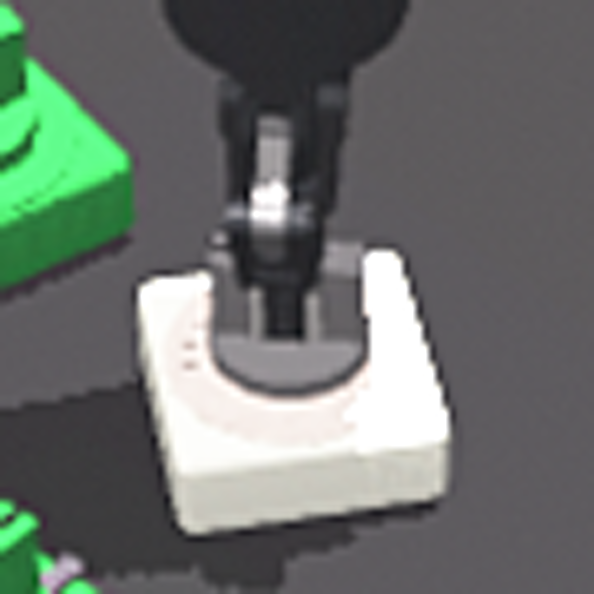

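Emit:
{"name": "apply_moves", "arguments": {
  "targets": [
    [[2,0,0],0,20],
    [[2,0,0],0,20],
    [[2,0,0],0,20],
    [[0,0,0],0,18]
  ]
}}

```text
clock: 8.25
eef_pos: [507.1, 23.6, 21.5]
tool_rot: [0.288, 1.565, 2.58]
force: [-0.6, -0.1, -0.1]
width: 18.0
```

Emit:
{"name": "apply_moves", "arguments": {
  "targets": [
    [[0,0,0],0,17],
    [[0,0,0],0,16],
    [[0,0,0],0,15]
  ]
}}

```text
clock: 8.62
eef_pos: [506.6, 24.2, 21.4]
tool_rot: [0.245, 1.564, 2.537]
force: [-1.4, 1.5, -0.8]
width: 14.9
```

Run:
```python
from h import *
s,M,y=now();print(y,s["eef_pos"],M.T@s["force"],s["torque"],s["width"],s["qpos"].round(2))
```

```text
131.3254712715715 [506.55501837  24.1844234   21.43444519] [0.79426194 0.04521828 2.03529523] [ 0.19089101  0.10746036 -0.02195368] 14.918043128402761 [ 0.37  0.82 -0.73  2.03  0.92  0.66  1.31]
```

Emit:
{"name": "apply_moves", "arguments": {
  "targets": [
    [[0,0,0.5],0,14],
    [[0,0,0.2],0,10],
    [[0,0,0],0,5],
    [[0,0,0],0,0],
    [[0,0,0],0,0]
  ]
}}

```text
clock: 9.25
eef_pos: [506.3, 24.5, 21.5]
tool_rot: [0.237, 1.564, 2.529]
force: [-0.5, 1.2, -0.3]
width: 13.1
```

Run:
```python
from h import *
s,M,y=now();print(y,s["eef_pos"],M.T@s["force"],s["torque"],s["width"],s["qpos"].round(2))
```

```text
131.3097887196779 [506.34782397  24.54136035  21.50114501] [ 0.32525404 -0.43229178  1.21043152] [ 0.10844298  0.06769947 -0.09863007] 13.054737319209181 [ 0.37  0.82 -0.73  2.03  0.92  0.66  1.3 ]
```

Emit:
{"name": "apply_moves", "arguments": {
  "targets": [
    [[1.5,0,0],0,0],
    [[1.5,0,0],0,0]
  ]
}}

```text
clock: 9.5
eef_pos: [506.4, 24.5, 20.0]
tool_rot: [0.394, 1.566, 2.686]
force: [-5.8, -1.1, 24.6]
width: 12.8
```

Emit:
{"name": "apply_moves", "arguments": {
  "targets": [
    [[1.5,0,0],0,0],
    [[1.5,0,0],0,0]
  ]
}}

```text
clock: 9.75
eef_pos: [506.4, 24.5, 20.1]
tool_rot: [1.162, 1.568, -2.83]
force: [-5.0, -0.9, 17.5]
width: 13.1
```

Emit:
{"name": "apply_moves", "arguments": {
  "targets": [
    [[1.3,0,0],5,0],
    [[1.3,0,0],5,0],
    [[1.3,0,0],5,0]
  ]
}}

```text
clock: 10.12
eef_pos: [506.6, 24.2, 20.2]
tool_rot: [2.823, 1.566, -1.435]
force: [-5.2, -1.0, 15.3]
width: 13.4
```

```bash
cat >> h.py <<'E'
def rep():
    s,M,y=now();print("yaw",y.round(2),"pos",s["eef_pos"].round(1),"Ftool",(M.T@s["force"]).round(1),"T",s["torque"].round(2),"w",round(s["width"],1),"q",s["qpos"].round(2),"t",s["clock"])
E
python3 -c "
from h import *
rep()"
```

```text
yaw 116.06 pos [506.6  24.2  20.2] Ftool [-15.3   5.1   1.4] T [-0.08  0.89  0.2 ] w 13.4 q [ 0.32  0.8  -0.65  2.04  0.88  0.61  1.07] t 10.125
```

Emit:
{"name": "apply_moves", "arguments": {
  "targets": [
    [[1.3,0.4,0.2],8,0],
    [[1.3,0.4,0.1],8,0],
    [[1.3,0.4,0],8,0]
  ]
}}

```text
clock: 10.5
eef_pos: [506.9, 23.8, 20.2]
tool_rot: [-2.548, 1.561, -0.952]
force: [-3.1, -1.1, 13.4]
width: 13.3
```

```bash
python3 -c "
from h import *
rep()
for n in('scene','top'):
    im,d=eyes.get_image(n); np.savez(f'{n}6.npz',im=im,d=d)
    x0,y0,w,h={'top':(255,185,90,90),'scene':(272,140,90,90)}[n]
    cv2.imwrite(f'pics/{n}6z.png',cv2.resize(im[y0:y0+h,x0:x0+w],None,fx=6.6,fy=6.6,interpolation=cv2.INTER_CUBIC))
rep()"
```

```text
yaw 91.47 pos [506.9  23.8  20.2] Ftool [-13.4   3.1  -1.1] T [0.05 0.88 0.17] w 13.3 q [ 0.25  0.77 -0.54  2.05  0.79  0.54  0.72] t 10.5
yaw 91.58 pos [506.8  23.8  20.2] Ftool [-14.4   2.9  -1.2] T [ 0.01  0.71 -0.04] w 13.5 q [ 0.25  0.77 -0.54  2.05  0.79  0.54  0.72] t 10.6
```

View pics/scene6z.png

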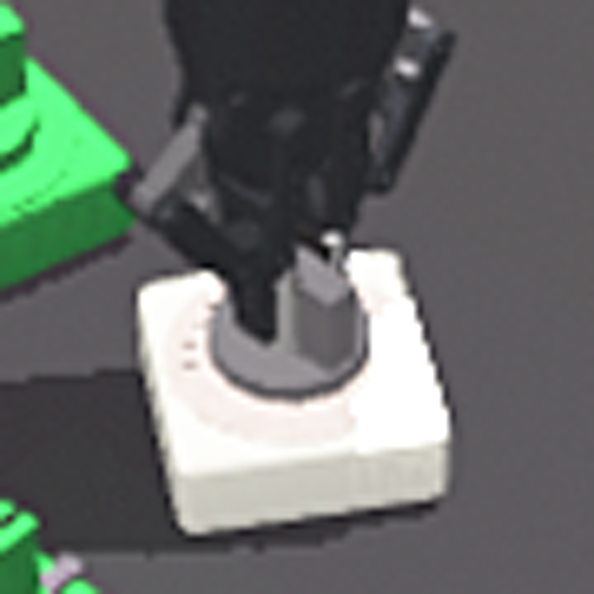

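View pics/top6z.png

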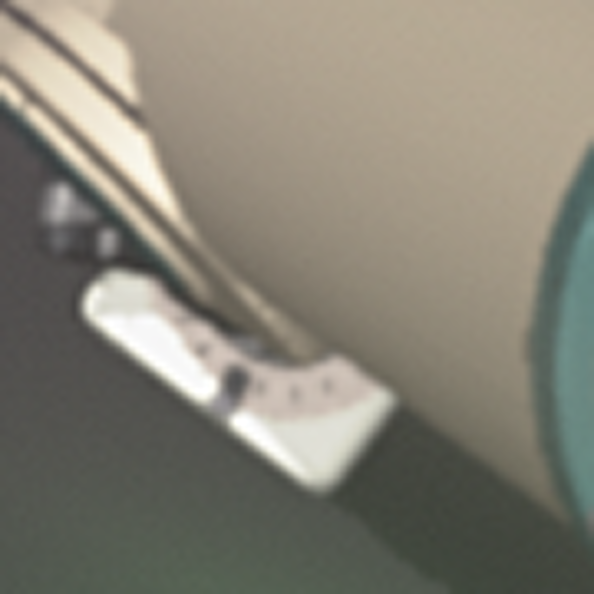

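The case corners stay put at (183,530) and (448,490) while the bar has turned with the gripper. I'll continue.

Emit:
{"name": "apply_moves", "arguments": {
  "targets": [
    [[1.3,0.4,0],8,0],
    [[1.3,0.4,0],8,0],
    [[1.3,0.4,-0.1],8,0],
    [[1.3,0.3,-0.2],8,0]
  ]
}}

```text
clock: 11.1
eef_pos: [506.9, 23.3, 20.2]
tool_rot: [-1.851, 1.554, -0.824]
force: [-2.9, 0.2, 13.5]
width: 13.5
```

```bash
python3 -c "
from h import *
rep()"
```

```text
yaw 58.81 pos [506.9  23.3  20.2] Ftool [-13.5   2.4  -1.5] T [0.18 0.91 0.19] w 13.5 q [ 0.14  0.74 -0.38  2.05  0.64  0.46  0.3 ] t 11.1
```

Emit:
{"name": "apply_moves", "arguments": {
  "targets": [
    [[1.3,0.3,-0.2],8,0],
    [[1.3,0.3,-0.3],8,0],
    [[1.3,0.2,-0.3],8,0],
    [[1.3,0.2,-0.4],8,0]
  ]
}}

```text
clock: 11.6
eef_pos: [506.7, 22.8, 20.2]
tool_rot: [-1.212, 1.548, -0.758]
force: [-1.3, -0.7, 13.4]
width: 13.3
```

Emit:
{"name": "apply_moves", "arguments": {
  "targets": [
    [[1.3,0.2,-0.4],5,0],
    [[1.3,0.2,-0.4],4,0]
  ]
}}

```text
clock: 11.85
eef_pos: [506.7, 22.8, 20.2]
tool_rot: [-1.028, 1.545, -0.734]
force: [-1.7, -0.5, 14.4]
width: 12.9
```

```bash
python3 -c "
from h import *
rep()"
```

```text
yaw 16.82 pos [506.7  22.8  20.2] Ftool [-14.5  -0.3  -1.5] T [0.22 0.85 0.13] w 12.9 q [ 0.01  0.71 -0.19  2.07  0.39  0.38 -0.2 ] t 11.85
```

Emit:
{"name": "apply_moves", "arguments": {
  "targets": [
    [[1.4,0.1,-0.3],3,0],
    [[1.4,0.1,-0.3],2,0]
  ]
}}

```text
clock: 12.1
eef_pos: [506.7, 22.7, 20.2]
tool_rot: [-0.928, 1.542, -0.723]
force: [-2.0, -0.1, 17.5]
width: 13.4
```

```bash
python3 -c "
from h import *
rep()"
```

```text
yaw 11.78 pos [506.7  22.7  20.2] Ftool [-17.5  -0.1  -1.6] T [0.25 1.01 0.2 ] w 13.4 q [-0.01  0.71 -0.16  2.07  0.36  0.37 -0.26] t 12.1
```

Emit:
{"name": "apply_moves", "arguments": {
  "targets": [
    [[1.4,0.1,-0.3],2,0]
  ]
}}

```text
clock: 12.22
eef_pos: [506.7, 22.7, 20.2]
tool_rot: [-0.884, 1.541, -0.713]
force: [-3.6, -0.5, 16.3]
width: 13.4
```

```bash
python3 -c "
from h import *
rep()"
```

```text
yaw 9.78 pos [506.7  22.7  20.2] Ftool [-16.3  -0.3  -3.3] T [0.17 0.93 0.24] w 13.4 q [-0.01  0.71 -0.15  2.07  0.34  0.37 -0.28] t 12.225
```

Emit:
{"name": "apply_moves", "arguments": {
  "targets": [
    [[1.4,0.1,-0.3],2,0]
  ]
}}

```text
clock: 12.35
eef_pos: [506.7, 22.7, 20.2]
tool_rot: [-0.844, 1.54, -0.707]
force: [-3.5, -0.3, 15.9]
width: 13.4
```

```bash
python3 -c "
from h import *
rep()"
```

```text
yaw 7.83 pos [506.7  22.7  20.2] Ftool [-16.   -0.2  -3.1] T [0.15 1.02 0.45] w 13.4 q [-0.02  0.71 -0.14  2.07  0.33  0.36 -0.3 ] t 12.35
```

Emit:
{"name": "apply_moves", "arguments": {
  "targets": [
    [[1.5,0.1,-0.2],1,0]
  ]
}}

```text
clock: 12.48
eef_pos: [506.8, 22.6, 20.2]
tool_rot: [-0.829, 1.538, -0.709]
force: [-3.8, -1.6, 17.8]
width: 13.0
```

```bash
python3 -c "
from h import *
rep()
for n in('scene','top'):
    im,d=eyes.get_image(n); np.savez(f'{n}7.npz',im=im,d=d)
    x0,y0,w,h={'top':(255,185,90,90),'scene':(272,140,90,90)}[n]
    cv2.imwrite(f'pics/{n}7z.png',cv2.resize(im[y0:y0+h,x0:x0+w],None,fx=6.6,fy=6.6,interpolation=cv2.INTER_CUBIC))
rep()"
```

```text
yaw 6.92 pos [506.8  22.6  20.2] Ftool [-17.8  -1.6  -3.6] T [0.18 1.08 0.42] w 13.0 q [-0.03  0.71 -0.14  2.07  0.33  0.36 -0.31] t 12.475
yaw 6.94 pos [506.8  22.6  20.2] Ftool [-16.8  -0.5  -2.6] T [0.16 1.1  0.43] w 13.1 q [-0.03  0.71 -0.14  2.07  0.33  0.36 -0.31] t 12.575
```

View pics/scene7z.png

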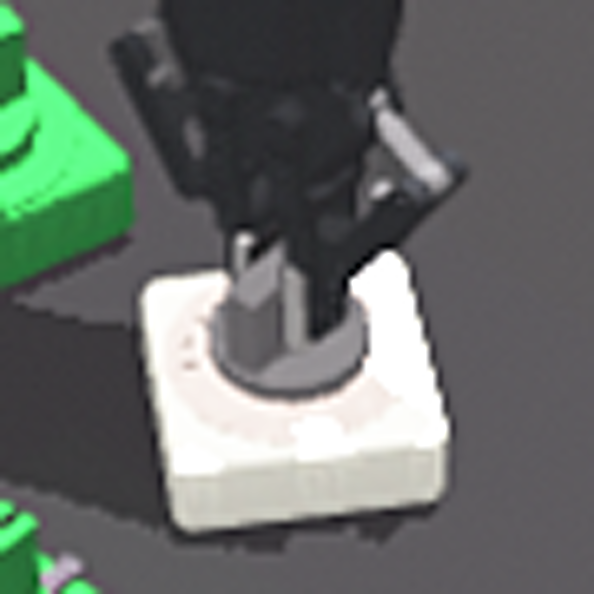

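View pics/top7z.png

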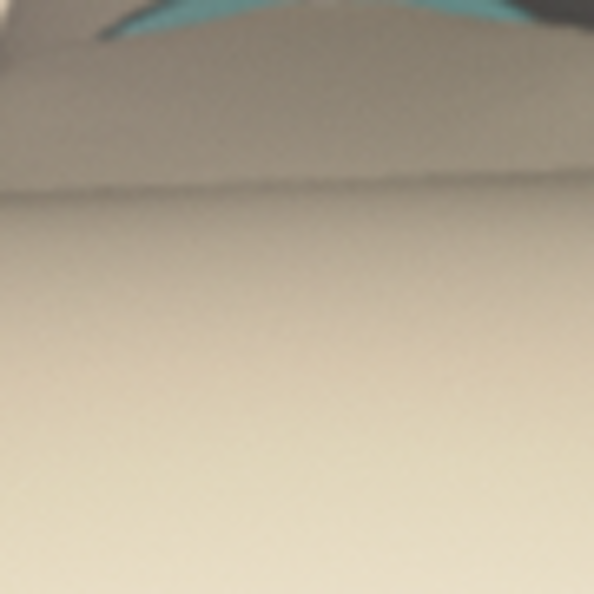

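The torque levelled off at 0.43 N m and the case corner shifted slightly, from (183,530) to (178,530). So the stop has been reached and the case rotated about 2°, and I'll stop pushing here. Before turning back I'll refine the marker angle from the tick images.

Run:
```python
from h import *
p=eyes.camera_params("top");c=np.array([504.7,23.1])
acc=None
for i in (1,5,6):
    im=np.load(f"top{i}.npz")["im"]
    # unwrap polar: yaw vs r at z=40 and z=45.5
    th=np.radians(np.arange(120,245,.5))
    for zz,rs in((40,(31,33,35,37)),(45.5,(33,36,39,42))):
        out=[]
        for r in rs:
            uv=np.array([proj(p,[c[0]+r*np.cos(t),c[1]+r*np.sin(t),zz]) for t in th],np.float32)
            out.append(cv2.remap(im.min(2),uv[:,0][None],uv[:,1][None],cv2.INTER_CUBIC)[0].astype(float))
        o=np.mean(out,0)
        from scipy.signal import find_peaks
        b=cv2.GaussianBlur(o[None],(0,0),20)[0];pk,pr=find_peaks(b-o,prominence=4,width=3)
        print(i,zz,[(np.degrees(th[k]).round(1),round(h)) for k,h in zip(pk,pr["prominences"])])
        if zz==45.5:
            for r,o in zip(rs,out):
                k=(np.degrees(th)>145)&(np.degrees(th)<172);w=np.clip(np.percentile(o[k],80)-10-o[k],0,None);print("   r",r,(w*np.degrees(th[k])).sum()/w.sum(),o[k].min())
```

```text
1 40 [(np.float64(136.0), 23), (np.float64(156.0), 69), (np.float64(169.5), 8), (np.float64(186.0), 19), (np.float64(202.5), 15), (np.float64(220.5), 18), (np.float64(237.5), 15)]
1 45.5 [(np.float64(137.0), 27), (np.float64(157.5), 88), (np.float64(170.0), 6), (np.float64(187.0), 18), (np.float64(203.0), 6), (np.float64(219.5), 11), (np.float64(236.5), 9)]
   r 33 157.21383147853737 92.0
   r 36 157.6398201144726 88.0
   r 39 157.09774109470024 87.0
   r 42 156.39110812367966 87.0
5 40 [(np.float64(131.0), 31), (np.float64(155.0), 67), (np.float64(169.0), 8), (np.float64(186.0), 26), (np.float64(203.0), 15), (np.float64(220.0), 17)]
5 45.5 [(np.float64(130.5), 56), (np.float64(155.0), 81), (np.float64(186.5), 28), (np.float64(203.0), 8), (np.float64(220.0), 12)]
   r 33 157.35400579150578 100.0
   r 36 156.04784462340126 106.0
   r 39 154.95816718883512 115.0
   r 42 154.8203182827535 115.0
6 40 [(np.float64(134.0), 18), (np.float64(156.0), 73), (np.float64(169.5), 6), (np.float64(186.0), 25), (np.float64(202.5), 12), (np.float64(224.5), 36)]
6 45.5 [(np.float64(134.5), 11), (np.float64(157.5), 77), (np.float64(186.5), 22), (np.float64(202.0), 6), (np.float64(225.0), 36)]
   r 33 157.33708062532935 93.0
   r 36 157.56870229007632 83.0
   r 39 159.91711901482626 97.0
   r 42 160.43656873474194 128.0
```

Emit:
{"name": "apply_moves", "arguments": {
  "targets": [
    [[1.4,0,-0.2],-4,0],
    [[1.4,0.1,-0.2],-6,0],
    [[1.4,0.1,-0.2],-7,0]
  ]
}}

```text
clock: 12.95
eef_pos: [507.1, 22.7, 20.2]
tool_rot: [-1.113, 1.535, -0.688]
force: [-3.3, -0.7, 16.1]
width: 13.2
```

```bash
python3 -c "
from h import *
rep()"
```

```text
yaw 24.36 pos [507.1  22.7  20.2] Ftool [-16.2   0.2  -3. ] T [ 0.43  1.12 -0.28] w 13.2 q [ 0.02  0.71 -0.2   2.07  0.45  0.37 -0.13] t 12.95
```

Emit:
{"name": "apply_moves", "arguments": {
  "targets": [
    [[1.4,0.1,-0.3],-7,0],
    [[1.4,0.2,-0.3],-7,0],
    [[1.4,0.2,-0.3],-7,0],
    [[1.4,0.3,-0.3],-7,0]
  ]
}}

```text
clock: 13.45
eef_pos: [507.4, 23.0, 20.3]
tool_rot: [-1.562, 1.529, -0.635]
force: [-2.8, 0.7, 16.0]
width: 13.1
```

```bash
python3 -c "
from h import *
rep()"
```

```text
yaw 53.12 pos [507.4  23.   20.3] Ftool [-16.1   1.9  -1.1] T [ 0.45  1.22 -0.19] w 13.1 q [ 0.09  0.72 -0.32  2.08  0.64  0.41  0.19] t 13.45
```

Emit:
{"name": "apply_moves", "arguments": {
  "targets": [
    [[1.4,0.3,-0.3],-5,0],
    [[1.4,0.3,-0.3],-4,0],
    [[1.4,0.3,-0.3],-3,0]
  ]
}}

```text
clock: 13.82
eef_pos: [507.5, 23.2, 20.4]
tool_rot: [-1.736, 1.525, -0.594]
force: [-3.5, -0.1, 17.2]
width: 13.2
```

```bash
python3 -c "
from h import *
rep()
for n in('scene','top'):
    im,d=eyes.get_image(n); np.savez(f'{n}8.npz',im=im,d=d)
    x0,y0,w,h={'top':(255,185,90,90),'scene':(272,140,90,90)}[n]
    cv2.imwrite(f'pics/{n}8z.png',cv2.resize(im[y0:y0+h,x0:x0+w],None,fx=6.6,fy=6.6,interpolation=cv2.INTER_CUBIC))
rep()"
```

```text
yaw 65.41 pos [507.5  23.2  20.4] Ftool [-17.3   2.4  -1.7] T [ 0.38  1.25 -0.25] w 13.2 q [ 0.12  0.73 -0.37  2.08  0.71  0.43  0.33] t 13.825
yaw 65.38 pos [507.5  23.2  20.4] Ftool [-17.    1.9  -1.8] T [ 0.37  1.21 -0.09] w 13.2 q [ 0.12  0.73 -0.37  2.08  0.71  0.43  0.33] t 13.925
```

View pics/scene8z.png

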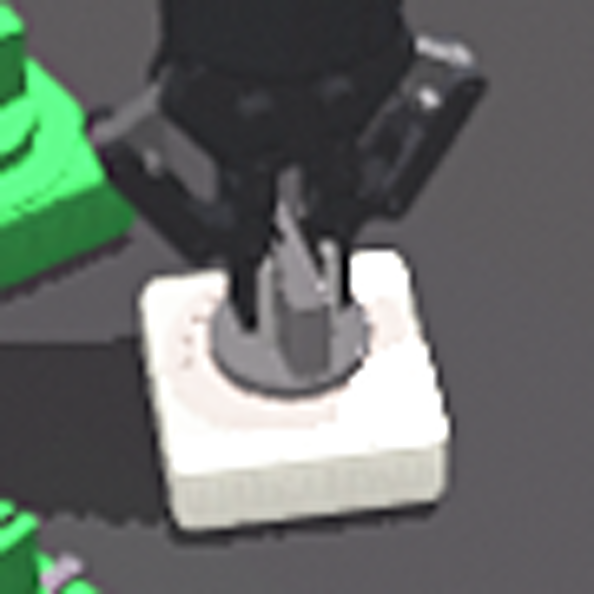

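View pics/top8z.png

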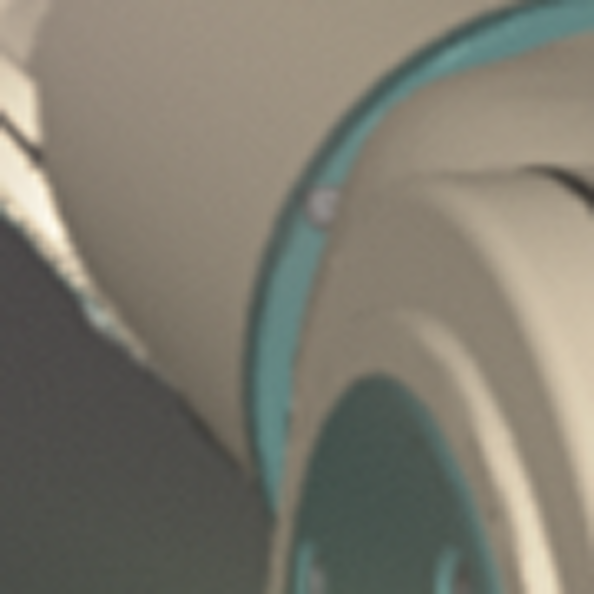

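The top view is blocked by the arm; the scene view shows the case has stayed put since the stop. I'll ease the pressure, release, retreat and check.

Emit:
{"name": "apply_moves", "arguments": {
  "targets": [
    [[0,0,0],0,0],
    [[0,0,0],0,13],
    [[0,0,0],0,18],
    [[0,0,0],0,30],
    [[0,0,0],0,34]
  ]
}}

```text
clock: 14.55
eef_pos: [507.2, 23.5, 21.2]
tool_rot: [-1.734, 1.524, -0.593]
force: [-0.5, 0.8, 0.4]
width: 34.0
```

```bash
python3 -c "
from h import *
rep()"
```

```text
yaw 65.4 pos [507.2  23.5  21.2] Ftool [-0.4  0.7  0.5] T [ 0.03  0.05 -0.01] w 34.0 q [ 0.12  0.73 -0.37  2.08  0.71  0.43  0.33] t 14.55
```

Emit:
{"name": "apply_moves", "arguments": {
  "targets": [
    [[-10,0,0],0,34],
    [[-15,0,0],0,34],
    [[-20,0,0],0,34],
    [[-40,0,0],0,34],
    [[-40,0,0],0,34],
    [[-30,0,0],0,34]
  ]
}}

```text
clock: 15.3
eef_pos: [499.6, 27.8, 183.3]
tool_rot: [-1.769, 1.526, -0.626]
force: [0.2, 0.7, -0.2]
width: 34.3
```

```bash
python3 -c "
from h import *
rep()
plan([430,-260,175],0,n=7,vmax=45,claw=34)"
```

```text
yaw 65.49 pos [499.6  27.8 183.3] Ftool [0.2 0.1 0.7] T [-0.01  0.02 -0.  ] w 34.3 q [ 0.31  0.48 -0.63  1.97  0.44  0.8   0.57] t 15.3
pos [499.6  27.8 183.3] jawyaw 65.49 xax [ 0.0361 -0.0261 -0.999 ] q [ 0.31  0.48 -0.63  1.97  0.44  0.8   0.57] F [ 0.2  0.7 -0.2] T [-0.01  0.02 -0.  ] w 34.3 t 15.3
[[[2.0,-8.4,-44.2],0.0,34],[[2.0,-8.4,-44.2],0.0,34],[[2.0,-8.5,-44.2],0.0,34],[[2.0,-8.4,-44.2],0.0,34],[[2.1,-8.5,-44.2],0.0,34],[[2.0,-8.4,-44.2],0.0,34],[[1.2,-4.9,-25.5],0.0,34]]
```

Emit:
{"name": "apply_moves", "arguments": {
  "targets": [
    [[2,-8.4,-44],0,34],
    [[2,-8.4,-44],0,34],
    [[2,-8.4,-44],0,34],
    [[2,-8.4,-44],0,34],
    [[2,-8.4,-44],0,34],
    [[2,-8.4,-44],0,34],
    [[0,0,0],0,34]
  ]
}}

```text
clock: 16.18
eef_pos: [438.0, -240.2, 186.4]
tool_rot: [-1.661, 1.512, -0.514]
force: [0.2, 1.2, 0.0]
width: 34.1
```

Run:
```python
from h import *
rep()
for n in('scene','top'):
    im,d=eyes.get_image(n); np.savez(f'{n}9.npz',im=im,d=d)
    x0,y0,w,h={'top':(255,185,90,90),'scene':(272,140,90,90)}[n]
    c=im[y0:y0+h,x0:x0+w]
    if n=='top': c=np.clip((c.astype(float)-130)*2,0,255).astype(np.uint8)
    cv2.imwrite(f'pics/{n}9z.png',cv2.resize(c,None,fx=6.6,fy=6.6,interpolation=cv2.INTER_CUBIC))
    cv2.imwrite(f'pics/{n}9.png',im)
z=np.load("top9.npz");p=eyes.camera_params("top");W=analyze(z["im"],z["d"],p);zz=W[...,2]
m=np.zeros(zz.shape,bool);m[190:265,262:336]=1
for lo,hi in((36,44),(75,100)):
    k=m&(zz>lo)&(zz<hi);q=W[k];print(lo,k.sum(),np.median(q[:,2]),cv2.minAreaRect(q[:,:2].astype(np.float32)))
```

```text
yaw 65.7 pos [ 438.  -240.2  186.4] Ftool [-0.   0.3  1.2] T [0.06 0.03 0.03] w 34.1 q [ 0.9   0.46 -0.65  1.99  0.42  0.76  1.16] t 16.175
36 1354 40.452763989364655 ((504.5754699707031, 23.088916778564453), (91.06140899658203, 91.55821228027344), 55.7050895690918)
75 217 85.27407245998928 ((504.5710144042969, 23.60411834716797), (14.282652854919434, 51.61273956298828), 65.14652252197266)
```

View pics/top9z.png

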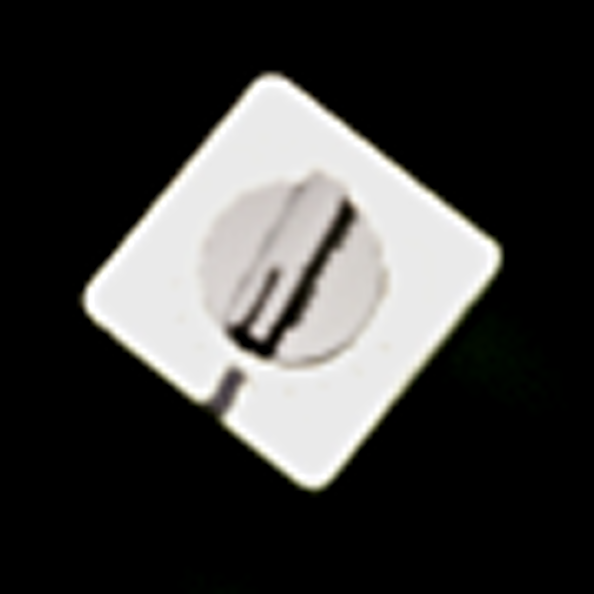

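View pics/scene9.png

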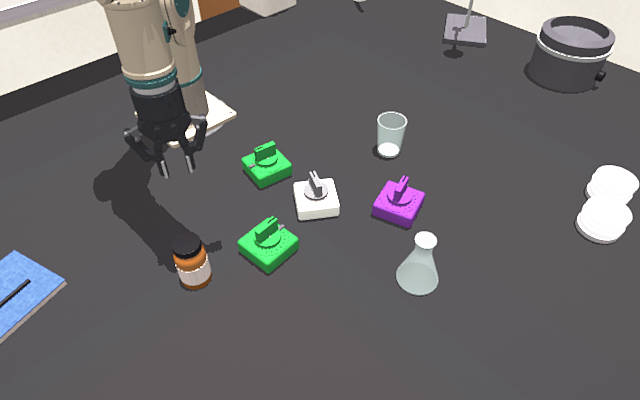

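Run:
```python
from h import *
p=eyes.camera_params("top")
ims=[np.load("top9.npz")]
v,u=np.mgrid[0:400,0:640]
def mk(im,c,r0,r1):
    g=im.min(2).astype(float);res=[]
    th=np.radians(np.arange(140,175,.25))
    for r in np.arange(r0,r1,1):
        uv=np.array([proj(p,[c[0]+r*np.cos(t),c[1]+r*np.sin(t),45.5]) for t in th],np.float32)
        o=cv2.remap(g.astype(np.float32),uv[:,:1].T.copy(),uv[:,1:].T.copy(),cv2.INTER_LINEAR)[0]
        w=np.clip(235-o,0,None);res.append((w*np.degrees(th)).sum()/w.sum())
    return np.round(res,1)
for n in ("top0","top9"):
    print(n,mk(np.load(n+".npz")["im"],[504.6,23.3],33,43))
W=analyze(None,np.load("top9.npz")["d"],p)
q=W[(W[...,2]>75)&(abs(W[...,0]-504)<40)&(abs(W[...,1]-23)<40)][:,:2];q0=q-q.mean(0)
d=np.linalg.svd(q0,full_matrices=False)[2][0];print("bar PCA",np.degrees(np.arctan2(d[1],d[0]))%180,q.mean(0))
for n in(0,9):
    z=np.load(f"scene{n}.npz");ps=eyes.camera_params("scene");S=analyze(None,z["d"],ps)
    k=(abs(S[...,0]-504)<60)&(abs(S[...,1]-23)<60)
    for lo,hi in((36,44),(78,95)):
        a=S[k&(S[...,2]>lo)&(S[...,2]<hi)][:,:2].astype(np.float32);print(n,lo,cv2.minAreaRect(a))
```

```text
top0 [157.7 158.  157.9 157.9 158.  158.1 158.  158.  157.9 157.8]
top9 [156.6 156.5 156.3 156.2 156.  156.  156.2 156.4 156.5 156.3]
bar PCA 155.06485175453398 [504.28570268  23.23004742]
0 36 ((508.5634460449219, 21.835887908935547), (88.89318084716797, 89.37340545654297), 57.13441467285156)
0 78 ((507.8509521484375, 22.312088012695312), (51.90862274169922, 16.7292537689209), 41.56373977661133)
9 36 ((508.37530517578125, 22.197391510009766), (88.80611419677734, 91.32172393798828), 54.84577178955078)
9 78 ((506.8130187988281, 22.818876266479492), (14.207289695739746, 53.64134979248047), 65.49283599853516)
```

```bash
python3 -c "
from cell import ctrl
print(ctrl.finish_job())"
```

```text
the job is handed in; nothing more can be done
None
```

The timer is wound to its end stop, turned back to the marker and released, and I have handed the job in; no verdict was reported. It took about 16 s of the 64 s allowed.

- **Pressing:** I gripped the bar and pressed the knob home. It went down about 1.4 mm, and the bar top now measures 85.3 mm. I held about 13 to 18 N while turning, with a brief peak of 24.6 N when it first seated.
- **Winding:** I turned clockwise until the torque rose from 0.2 to about 0.43 N m at the expected angle for the stop. I then turned back about 58° and let go.
- **Pointer:** The last top view puts the pointer at 155.1 to 155.5° and the marker tab at about 156.3°. That leaves the knob roughly 0.02 rad clockwise of the tab.
- **Case:** It stayed within about 0.5 mm of its spot in the top and scene views. At the end stop it slipped round by about 1.5° (top view) to 2.3° (scene view).
- **Surroundings:** The last scene view shows the flask, beaker and bottle where they were, and the arm well clear of everything.

**Disagreements:**
- The real fingertips sat about 33 mm higher than the reported tool position implied. I set the grasp height from the images and the force reading instead.
- The scene camera's positions differ from the top camera's by about 3 mm. I relied mainly on the top camera, and the contact when the fingers closed agreed with it.

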